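Make up the spanner kit in the tray

ROBOT

A 6-joint arm with a two-finger parallel gripper is mounted at the origin on the work surface. World frame = base frame: x ahead of the robot, y to its left, z up, the work surface at z = 0. Lengths are in m, angles in rad, forces in N, time in s.
With the tool pointing down it reaches from about 0.3 to 0.85 m from the base axis. Payload 5.4 kg.
Tool frame: the origin (TCP) lies at the very end of the fingers, on their centre line; the grasp point (between the pads) lies 19 mm behind it (bot.grip_point_offset is the distance from the TCP to the grasp point, in m); z points along the fingers, y is the direction in which the jaws open and shut (so a half turn about z gives the same grasp; the last joint's range is limited). The gripper opens to 85 mm and grips with 20 to 120 N. Pads are 22 mm wide; open, the fingers measure 114 mm over their backs; the gripper's body (76 mm by 85 mm) begins 54 mm behind the grasp point. The pads swing forward as they close: fully open they stand 13 mm farther back than shut.
Start: joints at [-1.335, 0.158, 1.597, -0, 1.386, -0.21], TCP at [0.248, -0.519, 0.231] pointing down, gripper open.
Joint ranges: [-2.91, 2.91], [-0.94, 2.29], [0.18, 2.7], [-1.29, 4.43], [0.17, 2.64], [-3, 3]. Speed limits (rad/s): [2.57, 2.57, 3.14, 3.14, 3.14, 3.14].

INTERFACE

Orientations are given as a 3x3 rotation matrix whose columns are the frame's x, y, z axes.
In Python, from cell import status, cams, bot gives the robot as it stands.
- The arm moves only by the tool send_rows, never from a script. Its argument "moves" is a list of rows, each a list of 3 entries, a list of its own where there are three numbers: the turn, a rotation vector about the world's x, y, z in degrees, then the shift along the world's x, y, z in m, then the closure, from -1 (fully open) to 1 (shut), so that 0 is half open. In form: [[[wx, wy, wz], [x, y, z], hand], ...]. A call has 1 to 12 rows; each row is the pose to reach, as a shift and turn from the pose measured when the call began; what a row does not reach only later rows make up. A row lasts 1/8 s, in which the tool goes at most 62.5 mm and 10.7 degrees, less where a joint would pass 70% of its speed; a pose out of reach is approached as far as the arm can. A call with a gripper value outside its range is refused whole. The fingers move at their own pace and stop on an object; the grip force is fixed at half the most. Time passes only in rows, so rows that repeat a pose let the fingers close. It gives the time, the measured TCP pose, the force and the opening at its end, in the units of the state.
- status.sense(): the state, without advancing time (a new reading comes with each control period).
- cams.snapshot(name): name is "scene" or "side" or "wrist"; returns the picture (384x512x3 uint8, red, green, blue); there is no depth.
- cams.get_calibration(name): a dict with "fovy" (degrees; the focal length in pixels is half the picture's height over the tangent of half this angle, whatever the lens; pixels are square), "cx", "cy" (the principal point, pixels), "cam_to_world" (4x4, takes a point from camera to world coordinates); the wrist camera has in their place "hand_eye" (4x4, takes a point from camera to tool coordinates, whose origin is the TCP and whose axes are the flange's). Camera axes: x right, y down, z forward; pixel columns grow to the right and rows downward; lengths in m; the calibration is good to about 2 mm. A picture is of the moment at which its call begins: read the wrist's pose just before it. get_calibration takes no time and is no camera call.
- bot.finish_job(): hands the job in, once; it reports no verdict.
The state is a dict: "time": time; "qpos": joint angles; "qvel": joint speeds; "joint_torque": joint torques, N m; "tcp_pos": TCP position; "tcp_rot": TCP orientation; "wrist_force": force on the tool from outside, world axes, zero at the start; "ft_torque": the same for the moment, N m; "grip_width": finger opening in m.
Only numpy, scipy, OpenCV 4.12 (cv2) and the standard library are available. Lean on these libraries where they do the work, as an engineer would, in place of code of your own. Each camera call takes 0.05 s, during which the arm holds its last target.

TASK

Make up the kit in the black tray: put the ring with the wide bore over the post so that it lies flat, stand the deep socket upright in the round cup, stand the hexagon nut upright in the square bin, and lay the short spanner flat in the cradle with a head in each saddle. Leave the narrow-bore ring and the long spanner where they lie, and let go of everything.

Things in the scene. Friction and masses are not known exactly. Their poses are not given: they have to be found in the camera images.
- wide_ring_center (a point): Plain steel ring with a WIDE bore, lying flat on the bench: outer diameter 56 mm, bore 34 mm, 20 mm high. The point is its centre, 10 mm above its underside; z is its axis (up). It belongs over the post.
- narrow_ring_center (a point): Look-alike: plain steel ring with a NARROW bore, lying flat: outer diameter 56 mm, bore only 8 mm, 20 mm high. Point at its centre. Not part of the kit; it stays where it is.
- socket_center (a point): Deep socket: an upright steel cylinder 30 mm in diameter and 60 mm tall, with a dark square drive hole drawn on top. Point at its centre, 30 mm above its underside; z up. It belongs in the round cup, standing as it stands now. It is taller than the nut, which is six-sided.
- nut_center (a point): Hexagon steel coupling nut standing on end: 36 mm across flats, 41.6 mm across corners, 40 mm tall, dark round bore on top. Point at its centre, 20 mm above its underside; z up. One pair of flats faces along its +x and -x axes, the others at 60 degree steps. It belongs in the square bin.
- short_spanner_center (a point): SHORT red-handled spanner lying flat: 110 mm long, 14 mm thick all along, handle 16 mm wide over its middle 50 mm, both heads 26 mm wide (a closed ring head at -x, an open jaw at +x). Point at its middle, 7 mm above its underside; x runs along the handle, z up. It belongs in the cradle, either way round.
- long_spanner_center (a point): Look-alike: LONG spanner of the same pattern, 175 mm long, 14 mm thick. Point at its middle, x along the handle. Too long for the cradle; not part of the kit; it stays where it is.
- post_seat (a point): Post nest: flat grey plate 80 x 80 mm with an upright brass post 12 mm in diameter rising 30 mm from the plate's top. The point is at the foot of the post, on the plate's top, 10 mm above the bench; z up. One of four grey nests fixed in the quarters (which one differs) of a fixed black tray 310 x 235 mm, floor 5 mm, rim 16 mm above the bench.
- cup_seat (a point): Cup nest (nest centres are 145 mm apart along the tray, 105 mm across): round open grey cup, inner diameter 54 mm, wall 4 mm, rim 22 mm above its inner floor. The point is the centre of the inner floor, 10 mm above the bench; z up. Fixed in the same kit tray.
- bin_seat (a point): Square bin nest: open grey box, inside 58 x 58 mm, wall 4 mm, rim 11 mm above its inner floor. The point is the centre of the inner floor, 9 mm above the bench; x and y run square to its walls. Fixed in the same kit tray.
- cradle_seat (a point): Cradle nest for the short spanner: two open-topped grey saddles; the heads rest on the saddle floors, the handle bridges the 66 mm gap between, where fingers have room. Inside 130 mm long, 44 mm wide; walls 10 mm above the saddle floors, base in the gap 9 mm below them. Point: midway between the saddles at floor level, 17 mm above the bench; x along the cradle, z up. In the same tray.
There are look-alikes about, which are no part of the job. Leave any purple or turquoise look-alike of the part that bears short_spanner_center alone. Leave any red look-alike of the part that bears nut_center alone.

How it is judged:
At the end, for the whole second after the job is handed in: Ring flat over the post (centre within 14 mm), socket upright in the cup (15 mm), nut upright in the bin (18 mm), short spanner in the cradle (16 mm, 0.25 rad); each on its nest floor to 5 mm, tilt under 0.15 rad, at rest; narrow ring and long spanner moved under 30 mm (horizontal distance between wide_ring_center and post_seat below 0.014 m and z of wide_ring_center in the frame of post_seat between 0.005 and 0.015 m and angle between each of wide_ring_center, socket_center, nut_center, short_spanner_center's own z axis and vertical below 0.15 rad and linear speed of each of wide_ring, socket, nut, short_spanner below 0.02 m/s and horizontal distance between socket_center and cup_seat below 0.015 m and z of socket_center in the frame of cup_seat between 0.025 and 0.035 m and horizontal distance between nut_center and bin_seat below 0.018 m and z of nut_center in the frame of bin_seat between 0.015 and 0.025 m and horizontal distance between short_spanner_center and cradle_seat below 0.016 m and z of short_spanner_center in the frame of cradle_seat between 0.002 and 0.012 m and angle between the x axis of short_spanner_center and the x axis of cradle_seat, either way round below 0.25 rad and distance of each of narrow_ring_center, long_spanner_center from where it was at the start of the episode below 0.03 m); the robot touches nothing.
It fails at once if the narrow-bore ring was moved (distance of narrow_ring_center from where it was at the start of the episode above 0.03 m).
It fails at once if the long spanner was moved (distance of long_spanner_center from where it was at the start of the episode above 0.03 m).
It also fails if it takes over 99 s, if anything falls off the work surface, if the arm or the gripper's body presses on something with over 40 N, if the wrist force passes 120 N, or if a joint passes its speed limit or range.

## Working session

There is one attempt and no reset: what is moved stays moved. The work goes in short steps, Python scripts to look and compute and a tool call to move; the robot and the scene stay as the last step left them, time stands still between calls to the robot, and variables do not carry over. Pictures are saved under pics/ and viewed, and the job is handed in when it is done.

Besides the shell and the picture viewer there is one more tool, called after ">>>" as name([rows], argument=value, ...), one row to a line, values as JSON. send_rows: Moves the arm, as the interface text tells. Its arguments: {"type":"object","properties":{"moves":{"type":"array"}},"required":["moves"]}

```bash
ls; mkdir -p pics; python3 - <<'E'
from cell import status,cams,bot
import cv2
s=status.sense();print(s)
for n in("scene","side","wrist"):
    print(n,cams.get_calibration(n))
for n in("scene","side"):
    cv2.imwrite(f"pics/{n}0.png",cams.snapshot(n)[:,:,::-1])
print(bot.grip_point_offset)
E
```

```text
pics
{'time': 0.0, 'qpos': array([-1.33507108e+00,  1.59051984e-01,  1.59823009e+00,  6.98971204e-06,
        1.38620852e+00, -2.10095519e-01]), 'qvel': array([ 0.00237068, -0.00043214,  0.00094504, -0.00064587,  0.00101206,
       -0.00097989]), 'joint_torque': array([-1.47581392e-03, -3.95996797e+01, -3.31431484e+01, -5.97260751e-04,
        8.38417240e-03,  1.26791181e-05]), 'tcp_pos': array([ 0.24778096, -0.51820785,  0.23031633]), 'tcp_rot': array([[ 9.02257699e-01,  4.31197002e-01, -4.36578367e-04],
       [ 4.31197035e-01, -9.02255898e-01,  1.84705248e-03],
       [ 4.02538087e-04, -1.85476862e-03, -9.99998199e-01]]), 'wrist_force': array([ 0.31492813, -0.31709265,  0.93599031]), 'ft_torque': array([ 0.03619874, -0.01272173, -0.0051029 ]), 'grip_width': 0.08518891492530134}
scene {'fovy': 54.81638339135114, 'cx': 253.5619818419893, 'cy': 198.18445480763785, 'cam_to_world': array([[ 0.77241739,  0.52052121, -0.36390801,  0.88524449],
       [ 0.63489382, -0.61770058,  0.46406447, -0.50751486],
       [ 0.01676921, -0.58949441, -0.80759837,  0.80159709],
       [ 0.        ,  0.        ,  0.        ,  1.        ]])}
side {'fovy': 55.78287870874008, 'cx': 257.77039042206707, 'cy': 186.83403703689095, 'cam_to_world': array([[-0.96713827, -0.17714032,  0.1823866 ,  0.37479454],
       [-0.25414002,  0.6523337 , -0.71405433,  0.53703687],
       [ 0.00751089, -0.73694101, -0.67591534,  0.65360989],
       [ 0.        ,  0.        ,  0.        ,  1.        ]])}
wrist {'fovy': 65.11923520364834, 'cx': 258.1466845328781, 'cy': 197.1154909707425, 'hand_eye': array([[-7.92005362e-04, -9.54089378e-01, -2.99521003e-01,
         7.67963651e-02],
       [ 9.99999415e-01, -5.35036025e-04, -9.39943134e-04,
         4.20117572e-04],
       [ 7.36535233e-04, -2.99521572e-01,  9.54089244e-01,
        -1.42111810e-01],
       [ 0.00000000e+00,  0.00000000e+00,  0.00000000e+00,
         1.00000000e+00]])}
0.0187
```

View pics/scene0.png

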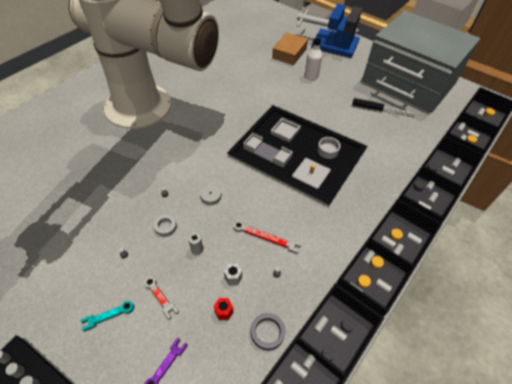

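View pics/side0.png

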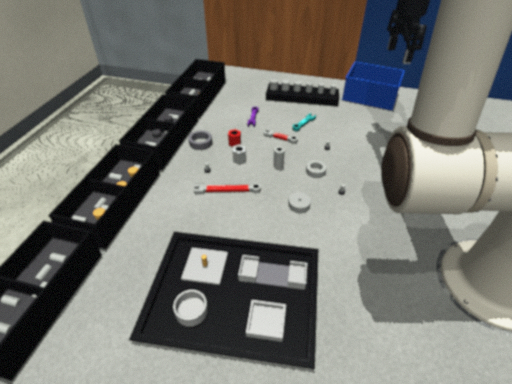

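The scene view shows these things (pixels are in the scene view):
- Rings: the wide-bore candidate is at (165,226) and the narrow one at (210,196). A larger dark ring at (267,331) is a distractor.
- Socket: (195,243).
- Nuts: the steel nut is at (233,273). The red look-alike at (223,308) is to be left alone.
- Spanners: short red at (161,297), long red at (267,237). The purple (165,365) and turquoise (107,315) ones are look-alikes.
- Tray: top centre of the view.

I'll enlarge this to confirm, then measure.

```bash
cat > h.py <<'E'
import numpy as np,cv2
from cell import status,cams,bot
def cam(n,s=None):
    c=cams.get_calibration(n)
    f=192/np.tan(np.radians(c["fovy"])/2)
    if n=="wrist":
        s=s or status.sense()
        T=np.eye(4);T[:3,:3]=s["tcp_rot"];T[:3,3]=s["tcp_pos"];M=T@c["hand_eye"]
    else: M=c["cam_to_world"]
    return f,c["cx"],c["cy"],M
def ray(C,uv,z):
    f,cx,cy,M=C
    d=M[:3,:3]@np.array([(uv[0]-cx)/f,(uv[1]-cy)/f,1]);o=M[:3,3]
    return o+d*(z-o[2])/d[2]
def proj(C,p):
    f,cx,cy,M=C
    q=M[:3,:3].T@(np.asarray(p)-M[:3,3]);return np.array([cx+f*q[0]/q[2],cy+f*q[1]/q[2]])
def crop(img,x0,y0,x1,y1,k,name):
    cv2.imwrite(name,cv2.resize(img[y0:y1,x0:x1],None,fx=k,fy=k,interpolation=cv2.INTER_CUBIC))
E
python3 - <<'E'
from h import *
a=cv2.imread("pics/scene0.png");b=cv2.imread("pics/side0.png")
crop(a,120,170,320,330,4,"pics/c1.png")
crop(b,180,80,360,220,4,"pics/c2.png")
crop(b,130,220,330,370,4,"pics/c3.png")
A=cam("scene");B=cam("side")
for n,ua,ub,z in [("ring",(165,226),(316,169),.02),("narrow",(210,196),(299,202),.02),("sock",(195,239),(279,152),.06),("nut",(233,269),(239,151),.04),("short",(161,297),(281,136),.014),("long",(267,237),(227,188),.014),("post",(312,168),(205,260),.04)]:
    print(n,ray(A,ua,z).round(3),ray(B,ub,z).round(3))
E
```

```text
ring [ 0.42  -0.265  0.02 ] [ 0.41  -0.244  0.02 ]
narrow [ 0.441 -0.126  0.02 ] [ 0.433 -0.105  0.02 ]
sock [ 0.522 -0.257  0.06 ] [ 0.515 -0.24   0.06 ]
nut [ 0.631 -0.251  0.04 ] [ 0.629 -0.241  0.04 ]
short [ 0.545 -0.393  0.014] [ 0.537 -0.382  0.014]
long [ 0.63  -0.125  0.014] [ 0.623 -0.113  0.014]
post [0.599 0.111 0.04 ] [0.588 0.132 0.04 ]
```

View pics/c1.png

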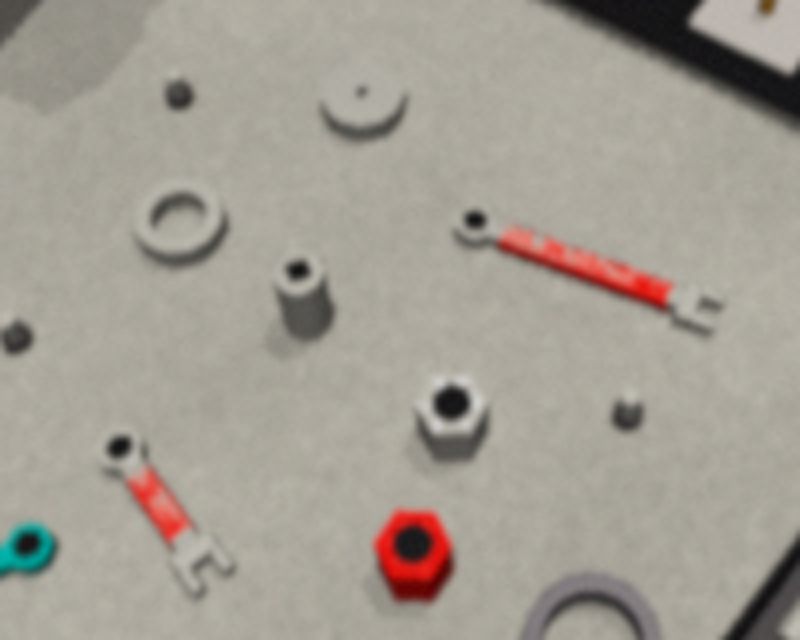

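View pics/c2.png

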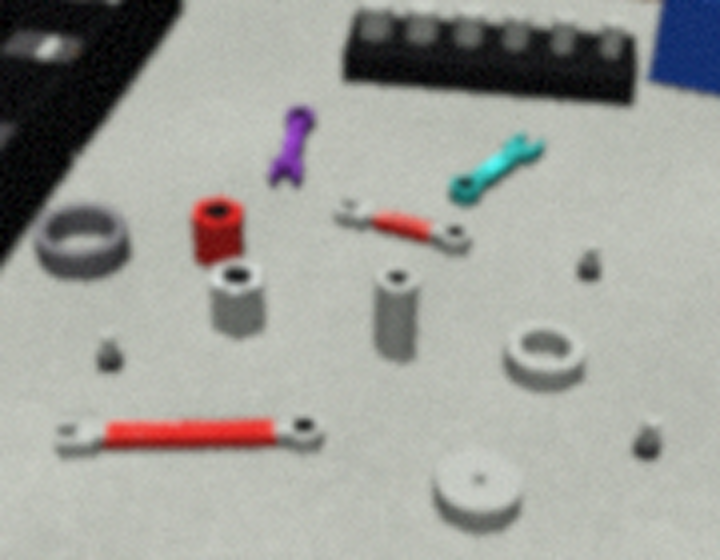

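View pics/c3.png

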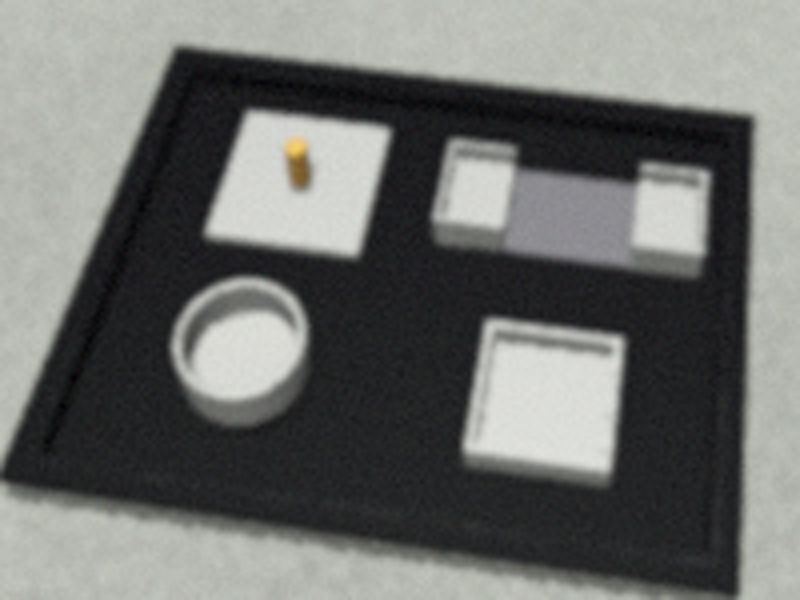

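The crops confirm it. The ring with the open bore is at scene (165,226), and the flat disc with a tiny bore at (210,196) is the narrow ring. The two cameras disagree by 10–20 mm, which suggests lens distortion, so I'll refine with centred wrist views.

>>> send_rows([
  [[0, 0, 0], [0.25, 0.24, 0.1], -1],
  [[0, 0, 0], [0.25, 0.24, 0.1], -1],
  [[0, 0, 0], [0.25, 0.24, 0.1], -1],
  [[0, 0, 0], [0.25, 0.24, 0.1], -1],
  [[0, 0, 0], [0.25, 0.24, 0.1], -1],
  [[0, 0, 0], [0.25, 0.24, 0.1], -1],
  [[0, 0, 0], [0.25, 0.24, 0.1], -1],
  [[0, 0, 0], [0.25, 0.24, 0.1], -1],
])

```text
time: 1.1
tcp_pos: [0.4972, -0.2784, 0.3296]
tcp_rot: [[0.902, 0.431, -0.002], [0.431, -0.902, 0.002], [-0.001, -0.003, -1.0]]
wrist_force: [-0.3, -0.5, -0.0]
grip_width: 0.0849
```

```bash
cat > snap.py <<'E'
import sys,pickle
from h import *
n=sys.argv[1]
s=status.sense(); im=cams.snapshot("wrist")[:,:,::-1].copy()
cv2.imwrite(f"pics/{n}.png",im);pickle.dump((s,im),open(f"pics/{n}.pkl","wb"))
print(s["time"],s["tcp_pos"].round(4),"yaw",np.degrees(np.arctan2(s["tcp_rot"][1,0],s["tcp_rot"][0,0])).round(2),s["tcp_rot"][:,2].round(4),s["qpos"].round(2),s["grip_width"].round(4),s["wrist_force"].round(1),abs(s["qvel"]).max().round(3))
E
python3 snap.py w1
```

```text
Traceback (most recent call last):
  File "snap.py", line 6, in <module>
    print(s["time"],s["tcp_pos"].round(4),"yaw",np.degrees(np.arctan2(s["tcp_rot"][1,0],s["tcp_rot"][0,0])).round(2),s["tcp_rot"][:,2].round(4),s["qpos"].round(2),s["grip_width"].round(4),s["wrist_force"].round(1),abs(s["qvel"]).max().round(3))
                                                                                                                                                                   ^^^^^^^^^^^^^^^^^^^^^
AttributeError: 'float' object has no attribute 'round'
```

View pics/w1.png

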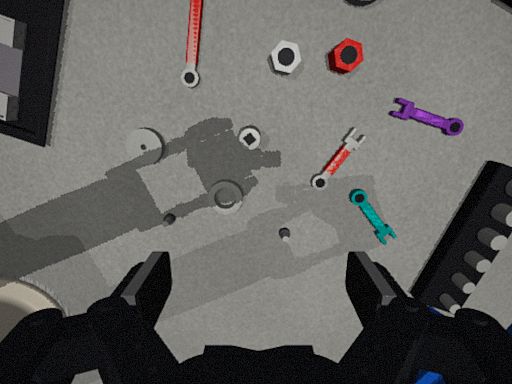

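The wrist view shows the ring at (225,195), socket (249,138), nut (286,57), short spanner from (320,183) to (354,137), and narrow ring (144,146).

```bash
sed -i 's/s\["grip_width"\].round(4)/round(s["grip_width"],4)/' snap.py; python3 - <<'E'
from h import *
import pickle
s,im=pickle.load(open("pics/w1.pkl","rb")); C=cam("wrist",s)
for n,uv,z in [("ring",(226,195),.02),("sock",(249,138),.06),("nut",(286,57),.04),("shA",(320,183),.014),("shB",(354,137),.014),("narrow",(145,144),.02)]:
    print(n,ray(C,uv,z).round(3))
crop(im,120,20,420,240,2.6,"pics/c4.png")
E
```

```text
ring [ 0.419 -0.259  0.02 ]
sock [ 0.52  -0.253  0.06 ]
nut [ 0.633 -0.253  0.04 ]
shA [ 0.499 -0.384  0.014]
shB [ 0.584 -0.396  0.014]
narrow [ 0.44  -0.117  0.02 ]
```

View pics/c4.png

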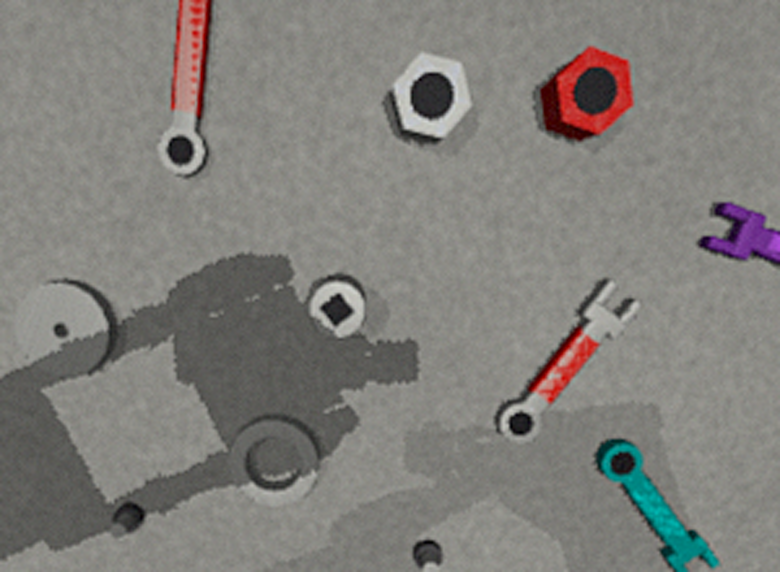

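>>> send_rows([
  [[0, 0, 0], [0.06, 0.45, 0.0], -1],
  [[0, 0, 0], [0.06, 0.45, 0.0], -1],
  [[0, 0, 0], [0.06, 0.45, 0.0], -1],
  [[0, 0, 0], [0.06, 0.45, 0.0], -1],
  [[0, 0, 0], [0.06, 0.45, 0.0], -1],
  [[0, 0, 0], [0.06, 0.45, 0.0], -1],
  [[0, 0, 0], [0.06, 0.45, 0.0], -1],
  [[0, 0, 0], [0.06, 0.45, 0.0], -1],
  [[0, 0, 0], [0.06, 0.45, 0.0], -1],
  [[0, 0, 0], [0.06, 0.45, 0.0], -1],
])

```text
time: 2.4
tcp_pos: [0.5571, 0.1691, 0.3292]
tcp_rot: [[0.904, 0.428, -0.002], [0.428, -0.904, 0.002], [-0.001, -0.003, -1.0]]
wrist_force: [-0.9, -0.5, -0.8]
grip_width: 0.0856
```

```bash
python3 snap.py w2
```

```text
2.4 [0.5571 0.1691 0.3292] yaw 25.34 [-0.0024  0.0017 -1.    ] [0.09 0.13 1.43 0.   1.58 1.21] 0.0856 [-0.9 -0.5 -0.8] 0.005
```

View pics/w2.png

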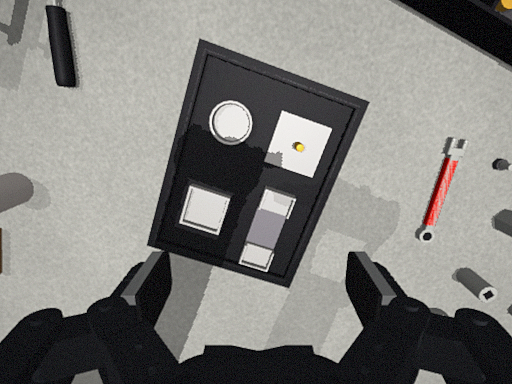

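The whole tray is in view. Tray corners are at about (201,40), (368,101), (290,287) and (148,245). The cup is at (231,122), the post top at (299,147), the bin at (206,209) and the cradle at (267,229).

```bash
python3 - <<'E'
from h import *
import pickle
s,im=pickle.load(open("pics/w2.pkl","rb")); C=cam("wrist",s)
P=[ray(C,u,.016) for u in [(201,40),(368,101),(290,287),(148,245)]]
for p in P: print(p.round(3))
for i in range(4): print(np.linalg.norm(P[i]-P[(i+1)%4]).round(3),np.degrees(np.arctan2(*(P[(i+1)%4]-P[i])[[1,0]])).round(1))
print("c",np.mean(P,0).round(3))
for n,uv,z in [("post",(299,147),.04),("cup",(231,122),.032),("bin",(206,209),.020),("cradle",(267.5,229),.027)]:
    print(n,ray(C,uv,z).round(3))
crop(im,140,30,380,300,2.2,"pics/c5.png")
E
```

```text
[0.666 0.308 0.016]
[0.695 0.06  0.016]
[0.371 0.02  0.016]
[0.342 0.272 0.016]
0.249 -83.3
0.327 -173.0
0.253 96.7
0.327 6.3
c [0.519 0.165 0.016]
post [0.596 0.124 0.04 ]
cup [0.586 0.226 0.032]
bin [0.444 0.208 0.02 ]
cradle [0.458 0.106 0.027]
```

View pics/c5.png

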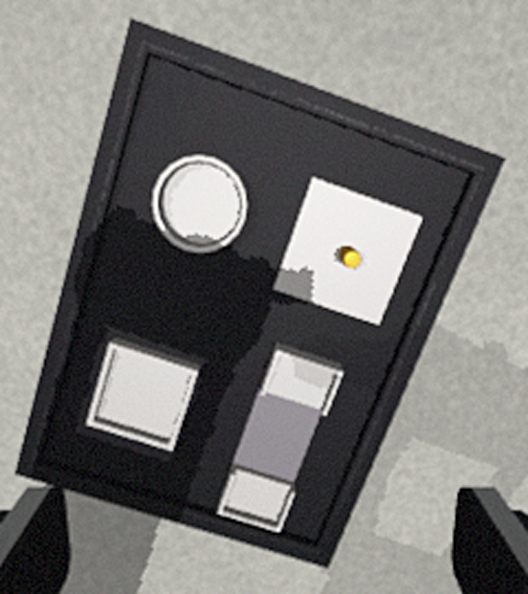

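Positions from the tray view (mean of the four nests, 145×105 mm layout, tray yaw about 6.7°): post (0.599,0.122), cup (0.587,0.226), bin (0.443,0.209), cradle (0.455,0.106). They match the direct readings to about 3 mm. The wide ring is first, so I'll hover over it with the jaws along the tray's length.

>>> send_rows([
  [[0, 0, 71], [-0.139, -0.426, -0.209], -1],
  [[0, 0, 71], [-0.139, -0.426, -0.209], -1],
  [[0, 0, 71], [-0.139, -0.426, -0.209], -1],
  [[0, 0, 71], [-0.139, -0.426, -0.209], -1],
  [[0, 0, 71], [-0.139, -0.426, -0.209], -1],
  [[0, 0, 71], [-0.139, -0.426, -0.209], -1],
  [[0, 0, 71], [-0.139, -0.426, -0.209], -1],
  [[0, 0, 71], [-0.139, -0.426, -0.209], -1],
  [[0, 0, 71], [-0.139, -0.426, -0.209], -1],
  [[0, 0, 71], [-0.139, -0.426, -0.209], -1],
  [[0, 0, 71], [-0.139, -0.426, -0.209], -1],
])

```text
time: 3.82
tcp_pos: [0.418, -0.2571, 0.1209]
tcp_rot: [[-0.109, 0.994, -0.002], [0.994, 0.109, -0.002], [-0.001, -0.002, -1.0]]
wrist_force: [0.1, 0.2, -0.0]
grip_width: 0.0851
```

```bash
python3 snap.py w3
```

```text
3.825 [ 0.418  -0.2571  0.1209] yaw 96.26 [-0.0019 -0.0017 -1.    ] [-0.8   0.06  1.94 -0.    1.15 -0.9 ] 0.0851 [ 0.1  0.2 -0. ] 0.026
```

View pics/w3.png

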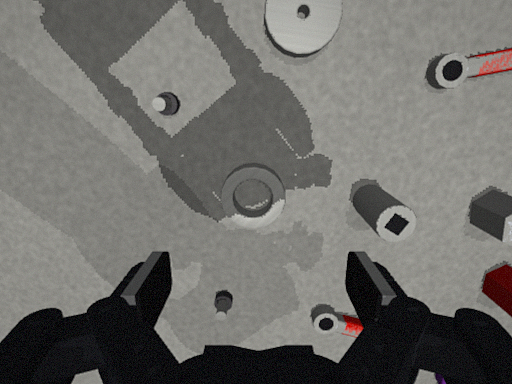

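The ring's top face spans about x 220–286 and y 164–228. The socket top is at (396,223).

```bash
python3 - <<'E'
from h import *
import pickle
s,im=pickle.load(open("pics/w3.pkl","rb")); C=cam("wrist",s)
print(ray(C,(253,195.5),.02),"sock",ray(C,(396,223),.06))
E
```

```text
[ 0.41349976 -0.25612892  0.02      ] sock [ 0.51835841 -0.25323209  0.06      ]
```

>>> send_rows([
  [[0, 0, 0], [-0.0045, 0.001, -0.055], -1],
  [[0, 0, 0], [-0.0045, 0.001, -0.1], -1],
  [[0, 0, 0], [-0.0045, 0.001, -0.116], -1],
  [[0, 0, 0], [-0.0045, 0.001, -0.116], -1],
  [[0, 0, 0], [-0.0045, 0.001, -0.116], 1],
  [[0, 0, 0], [-0.0045, 0.001, -0.116], 1],
  [[0, 0, 0], [-0.0045, 0.001, -0.116], 1],
  [[0, 0, 0], [-0.0045, 0.001, -0.116], 1],
  [[0, 0, 0], [-0.0045, 0.001, -0.116], 1],
  [[0, 0, 0], [-0.0045, 0.001, -0.116], 1],
])

```text
time: 5.12
tcp_pos: [0.4151, -0.257, 0.0078]
tcp_rot: [[-0.11, 0.994, 0.001], [0.994, 0.11, -0.004], [-0.004, 0.0, -1.0]]
wrist_force: [-3.6, 3.0, 11.2]
grip_width: 0.0537
```

>>> send_rows([
  [[0, 0, 0], [0, 0, 0.02], 1],
  [[0, 0, 0], [0, 0, 0.07], 1],
  [[0, 0, 0], [0, 0, 0.12], 1],
  [[0, 0, 0], [0, 0, 0.12], 1],
])

```text
time: 5.62
tcp_pos: [0.418, -0.2599, 0.1335]
tcp_rot: [[-0.11, 0.994, 0.009], [0.994, 0.11, -0.013], [-0.014, 0.007, -1.0]]
wrist_force: [0.3, -0.2, -1.6]
grip_width: 0.053
```

```bash
python3 snap.py w4; python3 -c "
from h import *
cv2.imwrite('pics/s4.png',cams.snapshot('side')[:,:,::-1])"
```

```text
5.625 [ 0.418  -0.2599  0.1335] yaw 96.32 [ 0.0087 -0.0127 -0.9999] [-0.8   0.03  1.93 -0.    1.16 -0.91] 0.053 [ 0.3 -0.2 -1.6] 0.072
```

View pics/w4.png

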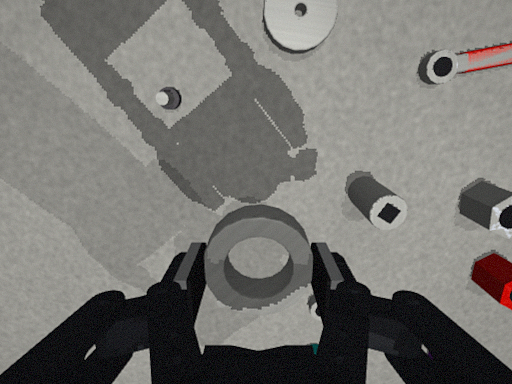

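View pics/s4.png

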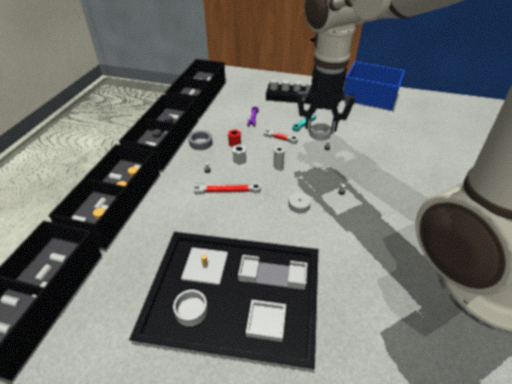

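```bash
python3 - <<'E'
from h import *
import pickle
s,im=pickle.load(open("pics/w4.pkl","rb")); C=cam("wrist",s)
p=ray(C,(259,263),s["tcp_pos"][2]+.012); print(p, s["tcp_rot"].T@(p-s["tcp_pos"]))
crop(im,170,190,350,330,4.3,"pics/c6.png")
E
```

```text
[ 0.41840206 -0.25777558  0.14548508] [ 0.00189011  0.00070873 -0.0120219 ]
```

View pics/c6.png

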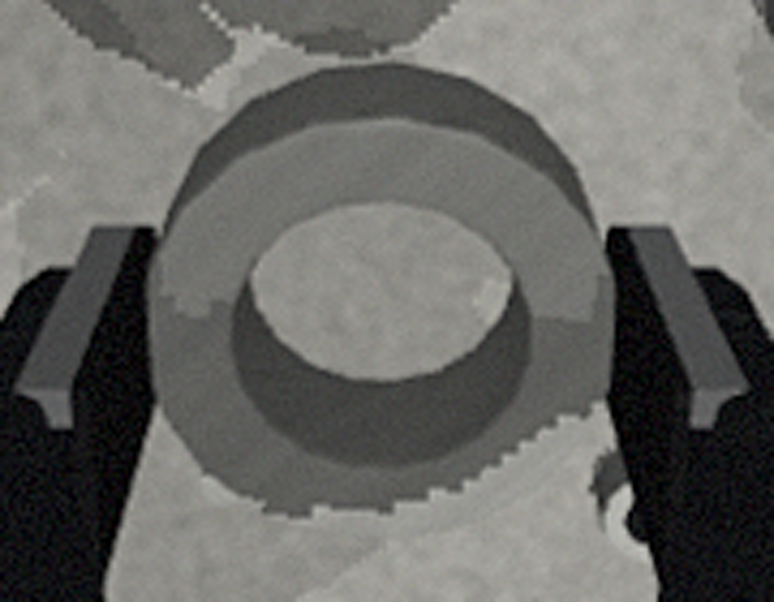

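>>> send_rows([
  [[0, 0, 0], [0.181, 0.38, 0.0], 1],
  [[0, 0, 0], [0.181, 0.38, 0.0], 1],
  [[0, 0, 0], [0.181, 0.38, 0.0], 1],
  [[0, 0, 0], [0.181, 0.38, 0.0], 1],
  [[0, 0, 0], [0.181, 0.38, 0.0], 1],
  [[0, 0, 0], [0.181, 0.38, 0.0], 1],
  [[0, 0, 0], [0.181, 0.38, 0.0], 1],
  [[0, 0, 0], [0.181, 0.38, 0.0], 1],
  [[0, 0, 0], [0.181, 0.38, 0.0], 1],
  [[0, 0, 0], [0.181, 0.38, 0.0], 1],
])

```text
time: 6.98
tcp_pos: [0.5955, 0.1217, 0.1276]
tcp_rot: [[-0.109, 0.994, -0.0], [0.994, 0.109, -0.006], [-0.006, -0.001, -1.0]]
wrist_force: [-0.7, -0.4, -0.8]
grip_width: 0.053
```

```bash
python3 snap.py w5
```

```text
6.975 [0.5955 0.1217 0.1276] yaw 96.24 [-1.0e-04 -5.8e-03 -1.0e+00] [ 0.01  0.34  1.6  -0.01  1.21 -0.1 ] 0.053 [-0.7 -0.4 -0.8] 0.007
```

View pics/w5.png

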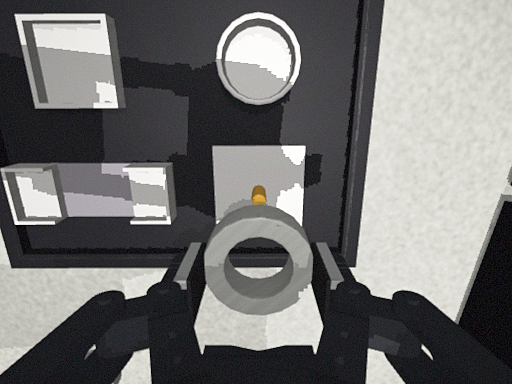

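The ring is held level and the post top shows at (259,189), just beyond it.

```bash
python3 - <<'E'
from h import *
import pickle
s,im=pickle.load(open("pics/w5.pkl","rb")); C=cam("wrist",s)
print("post",ray(C,(259,189.5),.04),"cup",ray(C,(258.5,57),.032),"cradle",ray(C,(90,189),.027))
print("plate",[ray(C,u,.01).round(3) for u in [(213,146),(305,146)]])
p=ray(C,(258.5,264),s["tcp_pos"][2]+.012);print("ring",p)
E
```

```text
post [0.59526994 0.13189831 0.04      ] cup [0.58435427 0.22843329 0.032     ] cradle [0.45467708 0.11321019 0.027     ]
plate [array([0.553, 0.158, 0.01 ]), array([0.631, 0.166, 0.01 ])]
ring [0.59583473 0.12314218 0.13958718]
```

```bash
python3 - <<'E'
from h import *
import pickle
s,im=pickle.load(open("pics/w5.pkl","rb")); C=cam("wrist",s)
for v in (186,188): print("foot",ray(C,(259,v),.01))
for v in (198,200,202): print("top",ray(C,(259,v),.04))
crop(im,210,140,310,220,7,"pics/c7.png")
E
```

```text
foot [0.59591109 0.12644841 0.01      ]
foot [0.59611344 0.12459941 0.01      ]
top [0.59604136 0.12484964 0.04      ]
top [0.5962249  0.12317258 0.04      ]
top [0.59640922 0.12148836 0.04      ]
```

View pics/c7.png

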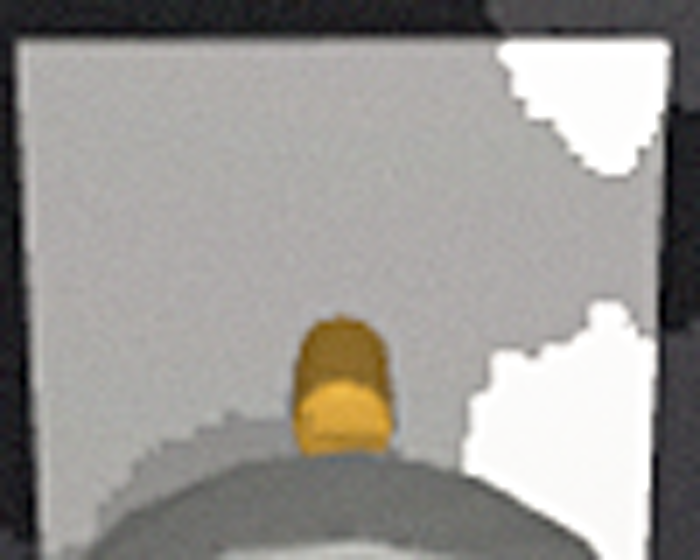

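The post is at (0.596,0.123) and the held ring is at (0.596,0.123), so I'll lower straight down and release.

>>> send_rows([
  [[0, 0, 0], [0, 0.0, -0.05], 1],
  [[0, 0, 0], [0, 0.0, -0.08], 1],
  [[0, 0, 0], [0, 0.0, -0.1], 1],
  [[0, 0, 0], [0, 0.0, -0.109], 1],
  [[0, 0, 0], [0, 0.0, -0.109], 1],
  [[0, 0, 0], [0, 0.0, -0.109], -0.7],
  [[0, 0, 0], [0, 0.0, -0.109], -0.7],
  [[0, 0, 0], [0, 0.0, -0.109], -0.7],
  [[0, 0, 0], [0, 0.0, -0.08], -0.7],
  [[0, 0, 0], [0, 0.0, -0.03], -0.8],
  [[0, 0, 0], [0, 0.0, 0.02], -1],
  [[0, 0, 0], [0, 0.0, 0.02], -1],
])

```text
time: 8.52
tcp_pos: [0.5995, 0.1218, 0.1539]
tcp_rot: [[-0.109, 0.994, 0.011], [0.994, 0.109, -0.006], [-0.007, 0.011, -1.0]]
wrist_force: [0.3, -1.1, -0.2]
grip_width: 0.0856
```

```bash
python3 snap.py w6
```

```text
8.525 [0.5995 0.1218 0.1539] yaw 96.24 [ 0.0115 -0.0056 -0.9999] [ 0.01  0.31  1.57 -0.01  1.24 -0.1 ] 0.0856 [ 0.3 -1.1 -0.2] 0.074
```

View pics/w6.png

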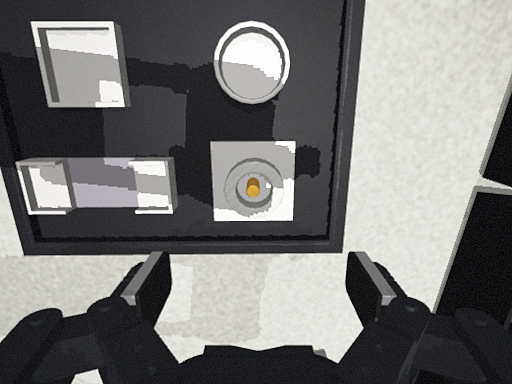

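The ring sits flat over the post at (253,188). Next is the socket.

>>> send_rows([
  [[0, 0, 0], [-0.081, -0.375, 0.005], -1],
  [[0, 0, 0], [-0.081, -0.375, 0.005], -1],
  [[0, 0, 0], [-0.081, -0.375, 0.005], -1],
  [[0, 0, 0], [-0.081, -0.375, 0.005], -1],
  [[0, 0, 0], [-0.081, -0.375, 0.005], -1],
  [[0, 0, 0], [-0.081, -0.375, 0.005], -1],
  [[0, 0, 0], [-0.081, -0.375, 0.005], -1],
  [[0, 0, 0], [-0.081, -0.375, 0.005], -1],
  [[0, 0, 0], [-0.081, -0.375, 0.005], -1],
])

```text
time: 9.7
tcp_pos: [0.5165, -0.2514, 0.1549]
tcp_rot: [[-0.11, 0.994, 0.005], [0.994, 0.11, -0.004], [-0.005, 0.004, -1.0]]
wrist_force: [0.7, -0.1, 0.2]
grip_width: 0.0855
```

```bash
python3 snap.py w7
```

```text
9.7 [ 0.5165 -0.2514  0.1549] yaw 96.34 [ 0.0048 -0.0042 -1.    ] [-0.66  0.22  1.68 -0.    1.23 -0.77] 0.0855 [ 0.7 -0.1  0.2] 0.008
```

View pics/w7.png

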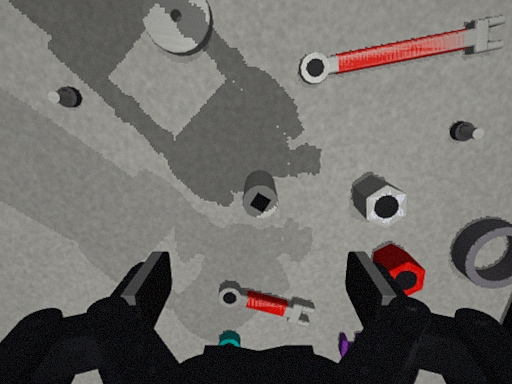

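The socket top is centred at (261,201). The nut top is at (386,206), and the short spanner runs from (230,297) to (305,313).

```bash
python3 - <<'E'
from h import *
import pickle
s,im=pickle.load(open("pics/w7.pkl","rb")); C=cam("wrist",s)
print("sock",ray(C,(261,201.5),.06),"nut",ray(C,(386,207),.04),"sp",ray(C,(230,297),.014),ray(C,(300,313),.014))
E
```

```text
sock [ 0.51972751 -0.25331278  0.06      ] nut [ 0.63399198 -0.25287542  0.04      ] sp [ 0.50055328 -0.38252675  0.014     ] [ 0.58053226 -0.39517448  0.014     ]
```

>>> send_rows([
  [[0, 0, 0], [0.003, -0.002, -0.06], -1],
  [[0, 0, 0], [0.003, -0.002, -0.11], -1],
  [[0, 0, 0], [0.003, -0.002, -0.129], -1],
  [[0, 0, 0], [0.003, -0.002, -0.129], -1],
  [[0, 0, 0], [0.003, -0.002, -0.129], 1],
  [[0, 0, 0], [0.003, -0.002, -0.129], 1],
  [[0, 0, 0], [0.003, -0.002, -0.129], 1],
  [[0, 0, 0], [0.003, -0.002, -0.129], 1],
  [[0, 0, 0], [0.003, -0.002, -0.129], 1],
  [[0, 0, 0], [0.003, -0.002, -0.129], 1],
  [[0, 0, 0], [0.003, -0.002, -0.129], 1],
])

```text
time: 11.12
tcp_pos: [0.5203, -0.2541, 0.0275]
tcp_rot: [[-0.111, 0.994, 0.006], [0.994, 0.111, -0.006], [-0.006, 0.006, -1.0]]
wrist_force: [-0.8, 1.1, 6.5]
grip_width: 0.0283
```

>>> send_rows([
  [[0, 0, 0], [0, 0, 0.02], 1],
  [[0, 0, 0], [0, 0, 0.07], 1],
  [[0, 0, 0], [0, 0, 0.11], 1],
  [[0, 0, 0], [0, 0, 0.11], 1],
])

```text
time: 11.62
tcp_pos: [0.5225, -0.2557, 0.1415]
tcp_rot: [[-0.111, 0.994, 0.013], [0.994, 0.111, -0.011], [-0.012, 0.012, -1.0]]
wrist_force: [0.1, 0.2, -1.9]
grip_width: 0.0284
```

```bash
python3 snap.py w8
```

```text
11.625 [ 0.5225 -0.2557  0.1415] yaw 96.35 [ 0.0128 -0.0106 -0.9999] [-0.66  0.25  1.68 -0.    1.2  -0.77] 0.0284 [ 0.1  0.2 -1.9] 0.067
```

View pics/w8.png

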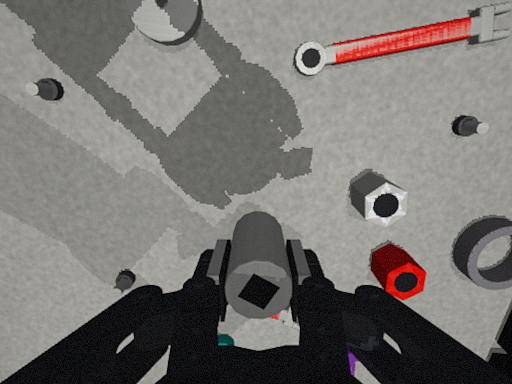

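>>> send_rows([
  [[0, 0, 0], [0.0625, 0.483, 0], 1],
  [[0, 0, 0], [0.0625, 0.483, 0], 1],
  [[0, 0, 0], [0.0625, 0.483, 0], 1],
  [[0, 0, 0], [0.0625, 0.483, 0], 1],
  [[0, 0, 0], [0.0625, 0.483, 0], 1],
  [[0, 0, 0], [0.0625, 0.483, 0], 1],
  [[0, 0, 0], [0.0625, 0.483, 0], 1],
  [[0, 0, 0], [0.0625, 0.483, 0], 1],
  [[0, 0, 0], [0.0625, 0.483, 0], 1],
  [[0, 0, 0], [0.0625, 0.483, 0], 1],
  [[0, 0, 0], [0.0625, 0.483, 0], 1],
])

```text
time: 13.05
tcp_pos: [0.583, 0.227, 0.1378]
tcp_rot: [[-0.109, 0.994, 0.007], [0.994, 0.109, -0.008], [-0.009, 0.006, -1.0]]
wrist_force: [-0.4, -0.6, -0.9]
grip_width: 0.0288
```

```bash
python3 snap.py w9
```

```text
13.05 [0.583  0.227  0.1378] yaw 96.25 [ 0.0071 -0.0081 -0.9999] [ 0.18  0.37  1.54 -0.01  1.23  0.08] 0.0288 [-0.4 -0.6 -0.9] 0.008
```

View pics/w9.png

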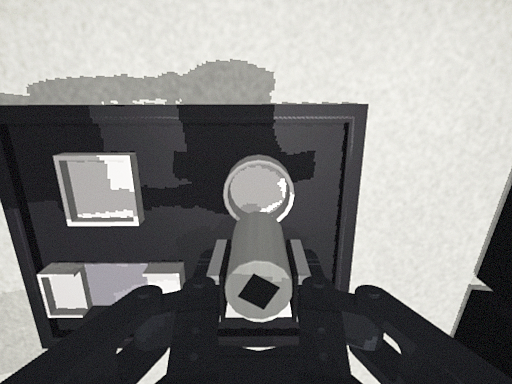

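```bash
python3 - <<'E'
from h import *
import pickle
s,im=pickle.load(open("pics/w9.pkl","rb")); C=cam("wrist",s)
print("cup",ray(C,(258.5,190),.032),"sockTop",ray(C,(259,290),s["tcp_pos"][2]+.0325),"bin",ray(C,(99,189),.02))
E
```

```text
cup [0.5837707  0.23114586 0.032     ] sockTop [0.5833799  0.22803573 0.17027379] bin [0.44216149 0.21333295 0.02      ]
```

>>> send_rows([
  [[0, 0, 0], [0.0, 0.002, -0.04], 1],
  [[0, 0, 0], [0.0, 0.002, -0.075], 1],
  [[0, 0, 0], [0.0, 0.002, -0.095], 1],
  [[0, 0, 0], [0.0, 0.002, -0.1], 1],
  [[0, 0, 0], [0.0, 0.002, -0.1], 1],
  [[0, 0, 0], [0.0, 0.002, -0.1], -0.5],
  [[0, 0, 0], [0.0, 0.002, -0.1], -0.5],
  [[0, 0, 0], [0.0, 0.002, -0.1], -0.5],
  [[0, 0, 0], [0.0, 0.002, -0.1], -0.5],
  [[0, 0, 0], [0.0, 0.002, -0.04], -0.5],
  [[0, 0, 0], [0.0, 0.002, 0.02], -0.8],
  [[0, 0, 0], [0.0, 0.002, 0.02], -1],
])

```text
time: 14.6
tcp_pos: [0.5875, 0.2299, 0.1653]
tcp_rot: [[-0.109, 0.994, 0.02], [0.994, 0.109, -0.006], [-0.008, 0.02, -1.0]]
wrist_force: [0.1, -0.1, -0.1]
grip_width: 0.0855
```

```bash
python3 snap.py w10
```

```text
14.6 [0.5875 0.2299 0.1653] yaw 96.25 [ 0.0204 -0.0055 -0.9998] [ 0.19  0.34  1.51 -0.01  1.27  0.08] 0.0855 [ 0.1 -0.1 -0.1] 0.086
```

View pics/w10.png

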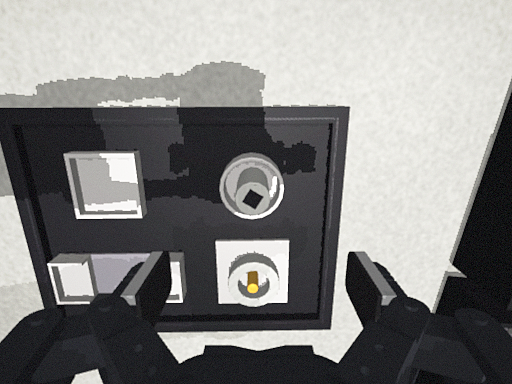

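The socket stands in the cup with its top at (253,198). Next is the nut, for which I need the orientation of its flats.

```bash
python3 - <<'E'
from h import *
import pickle
s,im=pickle.load(open("pics/w7.pkl","rb")); 
crop(im,340,160,440,310,5,"pics/c8.png")
s,im=pickle.load(open("pics/w1.pkl","rb")); 
crop(im,260,30,320,90,8,"pics/c9.png")
E
```

```text
(no output)
```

View pics/c8.png

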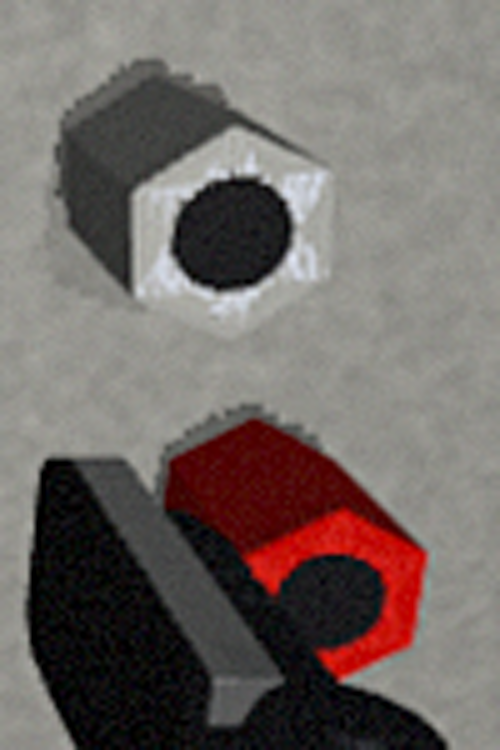

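View pics/c9.png

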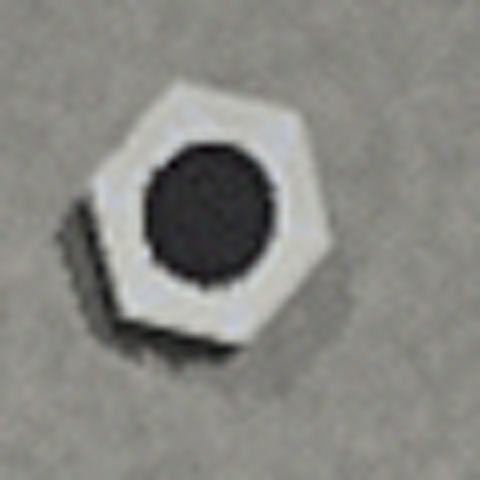

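At the current yaw (96°) the nut's flats already face the jaws: the edges are vertical in the wrist view.

>>> send_rows([
  [[0, 0, 0], [0.0465, -0.483, -0.025], -1],
  [[0, 0, 0], [0.0465, -0.483, -0.025], -1],
  [[0, 0, 0], [0.0465, -0.483, -0.025], -1],
  [[0, 0, 0], [0.0465, -0.483, -0.025], -1],
  [[0, 0, 0], [0.0465, -0.483, -0.025], -1],
  [[0, 0, 0], [0.0465, -0.483, -0.025], -1],
  [[0, 0, 0], [0.0465, -0.483, -0.025], -1],
  [[0, 0, 0], [0.0465, -0.483, -0.025], -1],
  [[0, 0, 0], [0.0465, -0.483, -0.025], -1],
  [[0, 0, 0], [0.0465, -0.483, -0.025], -1],
  [[0, 0, 0], [0.0465, -0.483, -0.025], -1],
])

```text
time: 16.02
tcp_pos: [0.6315, -0.2518, 0.1357]
tcp_rot: [[-0.11, 0.994, 0.013], [0.994, 0.11, -0.006], [-0.007, 0.012, -1.0]]
wrist_force: [-0.0, -0.1, -0.6]
grip_width: 0.0857
```

```bash
python3 snap.py w11
```

```text
16.025 [ 0.6315 -0.2518  0.1357] yaw 96.34 [ 0.0128 -0.0056 -0.9999] [-0.56  0.49  1.37  0.    1.26 -0.67] 0.0857 [-0.  -0.1 -0.6] 0.008
```

View pics/w11.png

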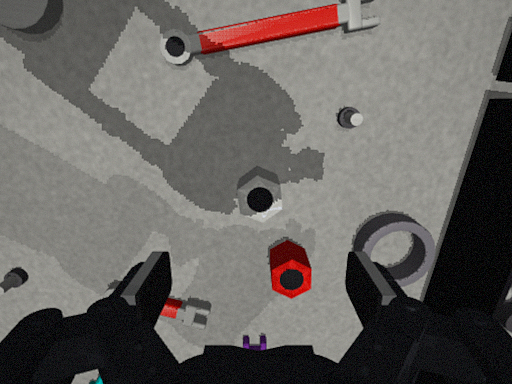

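The steel nut is at (260,200). The red one at (291,275) is clear of the jaws.

```bash
python3 - <<'E'
from h import *
import pickle
s,im=pickle.load(open("pics/w11.pkl","rb")); C=cam("wrist",s)
print("nut",ray(C,(260,200),.04),"red",ray(C,(291,278),.04))
E
```

```text
nut [ 0.63458888 -0.25293048  0.04      ] red [ 0.6709195  -0.32411852  0.04      ]
```

>>> send_rows([
  [[0.3, 0.7, 0], [0.003, -0.001, -0.06], -1],
  [[0.3, 0.7, 0], [0.003, -0.001, -0.1], -1],
  [[0.3, 0.7, 0], [0.003, -0.001, -0.124], -1],
  [[0.3, 0.7, 0], [0.003, -0.001, -0.124], -1],
  [[0.3, 0.7, 0], [0.003, -0.001, -0.124], 1],
  [[0.3, 0.7, 0], [0.003, -0.001, -0.124], 1],
  [[0.3, 0.7, 0], [0.003, -0.001, -0.124], 1],
  [[0.3, 0.7, 0], [0.003, -0.001, -0.124], 1],
  [[0.3, 0.7, 0], [0.003, -0.001, -0.124], 1],
  [[0.3, 0.7, 0], [0.003, -0.001, -0.124], 1],
  [[0.3, 0.7, 0], [0.003, -0.001, -0.124], 1],
])

```text
time: 17.45
tcp_pos: [0.636, -0.2538, 0.0143]
tcp_rot: [[-0.111, 0.994, 0.004], [0.994, 0.111, -0.003], [-0.003, 0.004, -1.0]]
wrist_force: [0.4, -0.0, 6.3]
grip_width: 0.0358
```

>>> send_rows([
  [[0, 0, 0], [0, 0, 0.02], 1],
  [[0, 0, 0], [0, 0, 0.07], 1],
  [[0, 0, 0], [0, 0, 0.11], 1],
  [[0, 0, 0], [0, 0, 0.11], 1],
])

```text
time: 17.95
tcp_pos: [0.6388, -0.2555, 0.1304]
tcp_rot: [[-0.111, 0.994, 0.012], [0.994, 0.111, -0.008], [-0.009, 0.011, -1.0]]
wrist_force: [-0.0, -1.0, -2.3]
grip_width: 0.036
```

```bash
python3 snap.py w12
```

```text
17.95 [ 0.6388 -0.2555  0.1304] yaw 96.35 [ 0.0124 -0.0079 -0.9999] [-0.56  0.52  1.35 -0.    1.26 -0.67] 0.036 [-0.  -1.  -2.3] 0.069
```

View pics/w12.png

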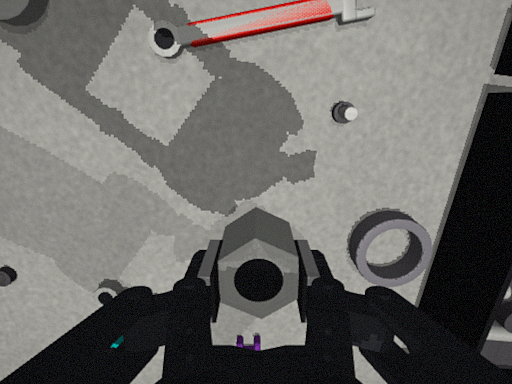

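>>> send_rows([
  [[0.4, 0.7, 0], [-0.197, 0.467, 0], 1],
  [[0.4, 0.7, 0], [-0.197, 0.467, 0], 1],
  [[0.4, 0.7, 0], [-0.197, 0.467, 0], 1],
  [[0.4, 0.7, 0], [-0.197, 0.467, 0], 1],
  [[0.4, 0.7, 0], [-0.197, 0.467, 0], 1],
  [[0.4, 0.7, 0], [-0.197, 0.467, 0], 1],
  [[0.4, 0.7, 0], [-0.197, 0.467, 0], 1],
  [[0.4, 0.7, 0], [-0.197, 0.467, 0], 1],
  [[0.4, 0.7, 0], [-0.197, 0.467, 0], 1],
  [[0.4, 0.7, 0], [-0.197, 0.467, 0], 1],
  [[0.4, 0.7, 0], [-0.197, 0.467, 0], 1],
  [[0.4, 0.7, 0], [-0.197, 0.467, 0], 1],
])

```text
time: 19.5
tcp_pos: [0.4406, 0.2114, 0.1267]
tcp_rot: [[-0.108, 0.994, -0.005], [0.994, 0.108, 0.002], [0.002, -0.005, -1.0]]
wrist_force: [-0.5, 0.4, -1.5]
grip_width: 0.0354
```

```bash
python3 snap.py w13
```

```text
19.5 [0.4406 0.2114 0.1267] yaw 96.22 [-0.0049  0.0018 -1.    ] [0.2  0.05 1.93 0.   1.16 0.09] 0.0354 [-0.5  0.4 -1.5] 0.005
```

View pics/w13.png

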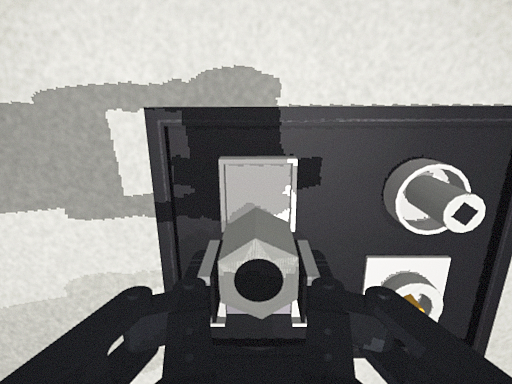

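```bash
python3 - <<'E'
from h import *
import pickle
s,im=pickle.load(open("pics/w13.pkl","rb")); C=cam("wrist",s)
e=ray(C,(258.5,157),.02);print(e, e-.033*np.array([-.114,.993,0]))
E
```

```text
[0.43704317 0.24471701 0.02      ] [0.44080517 0.21194801 0.02      ]
```

Aligned to within 1 mm. I'll lower to TCP z ≈ 0.024 and release.

>>> send_rows([
  [[0, 0, 0], [0, 0, -0.04], 1],
  [[0, 0, 0], [0, 0, -0.075], 1],
  [[0, 0, 0], [0, 0, -0.097], 1],
  [[0, 0, 0], [0, 0, -0.104], 1],
  [[0, 0, 0], [0, 0, -0.104], 1],
  [[0, 0, 0], [0, 0, -0.104], -0.5],
  [[0, 0, 0], [0, 0, -0.104], -0.5],
  [[0, 0, 0], [0, 0, -0.104], -0.5],
  [[0, 0, 0], [0, 0, -0.104], -0.5],
  [[0, 0, 0], [0, 0, -0.05], -0.5],
  [[0, 0, 0], [0, 0, 0.01], -0.8],
  [[0, 0, 0], [0, 0, 0.03], -1],
])

```text
time: 21.05
tcp_pos: [0.4429, 0.2121, 0.1612]
tcp_rot: [[-0.109, 0.994, 0.003], [0.994, 0.109, 0.003], [0.003, 0.003, -1.0]]
wrist_force: [0.5, -0.6, -0.3]
grip_width: 0.0853
```

```bash
python3 snap.py w14
```

```text
21.05 [0.4429 0.2121 0.1612] yaw 96.24 [ 0.0025  0.0034 -1.    ] [0.2  0.   1.91 0.   1.23 0.09] 0.0853 [ 0.5 -0.6 -0.3] 0.321
```

View pics/w14.png

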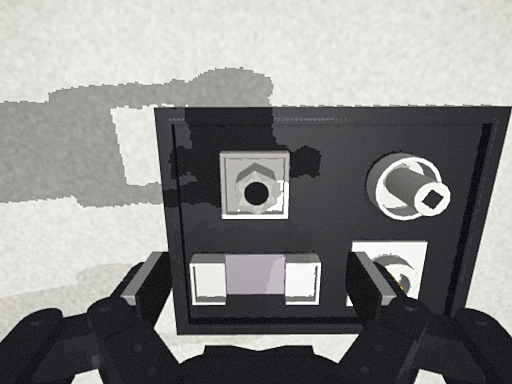

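The nut stands in the bin at (257,192). Now the short red spanner.

>>> send_rows([
  [[0, 0, 75], [0.097, -0.601, -0.04], -1],
  [[0, 0, 75], [0.097, -0.601, -0.04], -1],
  [[0, 0, 75], [0.097, -0.601, -0.04], -1],
  [[0, 0, 75], [0.097, -0.601, -0.04], -1],
  [[0, 0, 75], [0.097, -0.601, -0.04], -1],
  [[0, 0, 75], [0.097, -0.601, -0.04], -1],
  [[0, 0, 75], [0.097, -0.601, -0.04], -1],
  [[0, 0, 75], [0.097, -0.601, -0.04], -1],
  [[0, 0, 75], [0.097, -0.601, -0.04], -1],
  [[0, 0, 75], [0.097, -0.601, -0.04], -1],
  [[0, 0, 75], [0.097, -0.601, -0.04], -1],
  [[0, 0, 75], [0.097, -0.601, -0.04], -1],
])

```text
time: 22.6
tcp_pos: [0.5397, -0.3906, 0.1205]
tcp_rot: [[-0.988, 0.155, -0.004], [0.155, 0.988, 0.006], [0.005, 0.005, -1.0]]
wrist_force: [-0.2, -0.2, -1.0]
grip_width: 0.085
```

```bash
python3 snap.py w15; python3 - <<'E'
from h import *
import pickle
s,im=pickle.load(open("pics/w15.pkl","rb")); C=cam("wrist",s)
b,g,r=[im[:,:,i].astype(int) for i in range(3)]
m=((r>90)&(r>1.6*g)&(r>1.6*b)).astype(np.uint8)
cs,_=cv2.findContours(m,0,2)
for c in cs:
    if cv2.contourArea(c)>80: 
        (u,v),wh,a=cv2.minAreaRect(c); print((u,v),wh,a,ray(C,(u,v),.014).round(4))
        bx=cv2.boxPoints(((u,v),wh,a)); P=[ray(C,q,.014) for q in bx]; print([np.degrees(np.arctan2(*(P[i+1]-P[i])[[1,0]])).round(1) for i in range(2)],[np.linalg.norm(P[i+1]-P[i]).round(4) for i in range(2)])
E
```

```text
22.6 [ 0.5397 -0.3906  0.1205] yaw 171.09 [-0.0037  0.0059 -1.    ] [-0.81  0.49  1.41  0.    1.25 -2.22] 0.085 [-0.2 -0.2 -1. ] 0.053
(344.4951171875, 328.65606689453125) (25.187105178833008, 37.336181640625) 20.22486114501953 [ 0.6911 -0.3263  0.014 ]
[np.float64(157.9), np.float64(58.1)] [np.float64(0.0432), np.float64(0.0263)]
(256.79541015625, 196.25137329101562) (17.597980499267578, 51.03717803955078) 1.7357045412063599 [ 0.5401 -0.3914  0.014 ]
[np.float64(168.8), np.float64(79.2)] [np.float64(0.0462), np.float64(0.0148)]
```

View pics/w15.png

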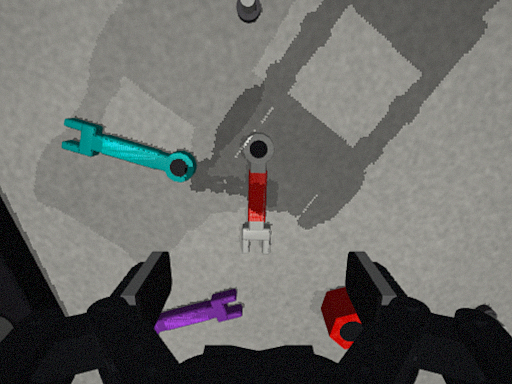

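The short red handle (purple and turquoise left alone) is centred at (257,196), giving (0.540,-0.391), and it lies along the tool x axis. The turquoise head is near the left finger, so I'll descend with the jaws only partly open.

>>> send_rows([
  [[0, 0, -0.8], [0.0005, -0.001, -0.03], -0.3],
  [[0, 0, -0.8], [0.0005, -0.001, -0.06], -0.3],
  [[0, 0, -0.8], [0.0005, -0.001, -0.09], -0.3],
  [[0, 0, -0.8], [0.0005, -0.001, -0.11], -0.3],
  [[0, 0, -0.8], [0.0005, -0.001, -0.115], -0.3],
  [[0, 0, -0.8], [0.0005, -0.001, -0.115], -0.3],
  [[0, 0, -0.8], [0.0005, -0.001, -0.115], 1],
  [[0, 0, -0.8], [0.0005, -0.001, -0.115], 1],
  [[0, 0, -0.8], [0.0005, -0.001, -0.115], 1],
  [[0, 0, -0.8], [0.0005, -0.001, -0.115], 1],
  [[0, 0, -0.8], [0.0005, -0.001, -0.115], 1],
  [[0, 0, -0.8], [0.0005, -0.001, -0.115], 1],
])

```text
time: 24.15
tcp_pos: [0.541, -0.3905, 0.0071]
tcp_rot: [[-0.986, 0.167, -0.003], [0.167, 0.986, 0.005], [0.003, 0.005, -1.0]]
wrist_force: [-0.3, 0.3, 6.9]
grip_width: 0.0139
```

>>> send_rows([
  [[0, 0, 0], [0, 0, 0.02], 1],
  [[0, 0, 0], [0, 0, 0.07], 1],
  [[0, 0, 0], [0, 0, 0.12], 1],
  [[0, 0, 0], [0, 0, 0.12], 1],
])

```text
time: 24.65
tcp_pos: [0.5438, -0.3933, 0.1343]
tcp_rot: [[-0.986, 0.167, 0.006], [0.167, 0.986, -0.003], [-0.006, -0.002, -1.0]]
wrist_force: [0.2, 0.3, -1.5]
grip_width: 0.0137
```

```bash
python3 snap.py w16
```

```text
24.65 [ 0.5438 -0.3933  0.1343] yaw 170.38 [ 0.0057 -0.003  -1.    ] [-0.81  0.48  1.4   0.    1.26 -2.21] 0.0137 [ 0.2  0.3 -1.5] 0.076
```

View pics/w16.png

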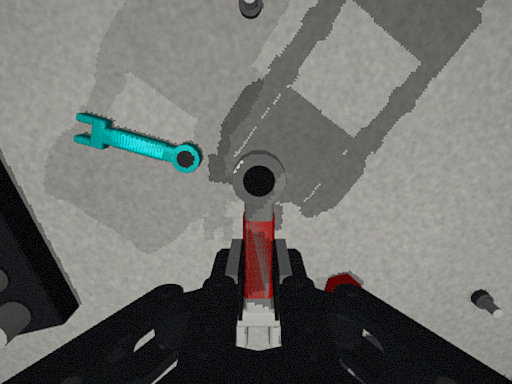

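>>> send_rows([
  [[0, 0, 16], [-0.09, 0.501, 0], 1],
  [[0, 0, 16], [-0.09, 0.501, 0], 1],
  [[0, 0, 16], [-0.09, 0.501, 0], 1],
  [[0, 0, 16], [-0.09, 0.501, 0], 1],
  [[0, 0, 16], [-0.09, 0.501, 0], 1],
  [[0, 0, 16], [-0.09, 0.501, 0], 1],
  [[0, 0, 16], [-0.09, 0.501, 0], 1],
  [[0, 0, 16], [-0.09, 0.501, 0], 1],
  [[0, 0, 16], [-0.09, 0.501, 0], 1],
  [[0, 0, 16], [-0.09, 0.501, 0], 1],
  [[0, 0, 16], [-0.09, 0.501, 0], 1],
  [[0, 0, 16], [-0.09, 0.501, 0], 1],
])

```text
time: 26.2
tcp_pos: [0.4525, 0.108, 0.1304]
tcp_rot: [[-0.994, -0.109, 0.001], [-0.109, 0.994, 0.001], [-0.001, 0.001, -1.0]]
wrist_force: [0.7, -0.2, -0.3]
grip_width: 0.0135
```

```bash
python3 snap.py w17
```

```text
26.2 [0.4525 0.108  0.1304] yaw -173.76 [ 7.0e-04  1.4e-03 -1.0e+00] [-0.03 -0.02  2.    0.    1.17 -1.71] 0.0135 [ 0.7 -0.2 -0.3] 0.005
```

View pics/w17.png

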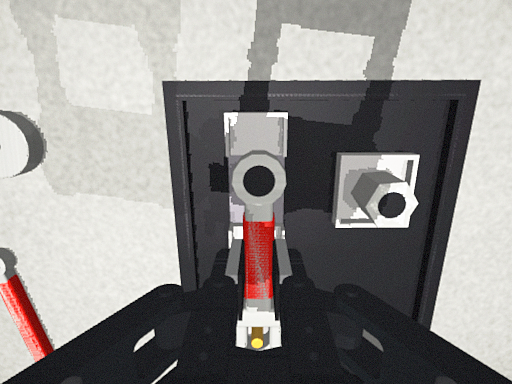

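```bash
python3 - <<'E'
from h import *
import pickle
s,im=pickle.load(open("pics/w17.pkl","rb")); C=cam("wrist",s)
u=np.array([.9936,.113,0])
for q in [(224,113),(287,113),(255.5,113)]: print(ray(C,q,.027).round(4))
print((ray(C,(255.5,113),.027)+.069*u).round(4))
r=ray(C,(259,180),s["tcp_pos"][2]+.007);print("head",r, "centre",(r+.042*u).round(4))
crop(im,200,90,310,250,4,"pics/c10.png")
E
```

```text
[0.3874 0.0738 0.027 ]
[0.382  0.1231 0.027 ]
[0.3847 0.0984 0.027 ]
[0.4533 0.1062 0.027 ]
head [0.41067741 0.10353038 0.13744753] centre [0.4524 0.1083 0.1374]
```

View pics/c10.png

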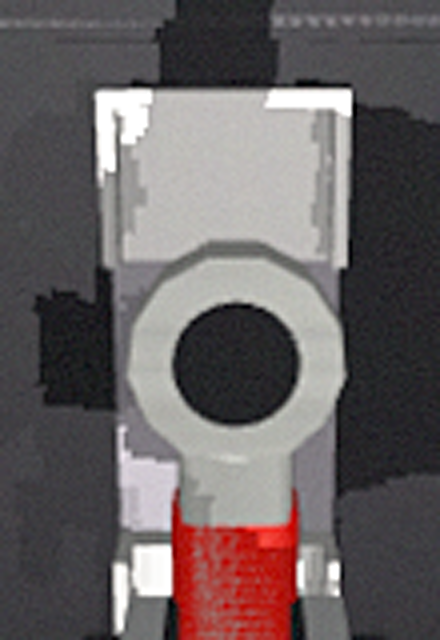

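Offset is about 2 mm. I'll lower and release with a partial opening.

>>> send_rows([
  [[0, 0, 0], [0.001, -0.002, -0.04], 1],
  [[0, 0, 0], [0.001, -0.002, -0.075], 1],
  [[0, 0, 0], [0.001, -0.002, -0.097], 1],
  [[0, 0, 0], [0.001, -0.002, -0.107], 1],
  [[0, 0, 0], [0.001, -0.002, -0.107], 1],
  [[0, 0, 0], [0.001, -0.002, -0.107], -0.1],
  [[0, 0, 0], [0.001, -0.002, -0.107], -0.1],
  [[0, 0, 0], [0.001, -0.002, -0.107], -0.1],
  [[0, 0, 0], [0.001, -0.002, -0.107], -0.1],
  [[0, 0, 0], [0.001, -0.002, -0.06], -0.1],
  [[0, 0, 0], [0.001, -0.002, 0.0], -0.5],
  [[0, 0, 0], [0.001, -0.002, 0.06], -1],
])

```text
time: 27.75
tcp_pos: [0.4531, 0.1062, 0.1922]
tcp_rot: [[-0.994, -0.109, 0.001], [-0.109, 0.994, 0.002], [-0.001, 0.001, -1.0]]
wrist_force: [1.3, -0.3, 0.1]
grip_width: 0.0797
```

>>> send_rows([
  [[0, 0, 0], [-0.02, 0.03, 0.06], -1],
  [[0, 0, 0], [-0.02, 0.03, 0.1], -1],
  [[0, 0, 0], [-0.02, 0.03, 0.12], -1],
  [[0, 0, 0], [-0.02, 0.03, 0.12], -1],
  [[0, 0, 0], [-0.02, 0.03, 0.12], -1],
])

```text
time: 28.38
tcp_pos: [0.4325, 0.1361, 0.3106]
tcp_rot: [[-0.994, -0.109, -0.002], [-0.109, 0.994, 0.001], [0.002, 0.002, -1.0]]
wrist_force: [-0.7, 0.3, 0.5]
grip_width: 0.0852
```

```bash
python3 snap.py w18;  python3 -c "
from h import *
im=cams.snapshot('side')[:,:,::-1]
crop(im,130,220,330,370,4,'pics/s18.png')
im=cams.snapshot('scene')[:,:,::-1]
crop(im,120,100,380,330,2.6,'pics/sc18.png')"
```

```text
28.375 [0.4325 0.1361 0.3106] yaw -173.75 [-0.0019  0.0014 -1.    ] [ 0.04 -0.21  1.8   0.    1.55 -1.64] 0.0852 [-0.7  0.3  0.5] 0.015
```

View pics/w18.png

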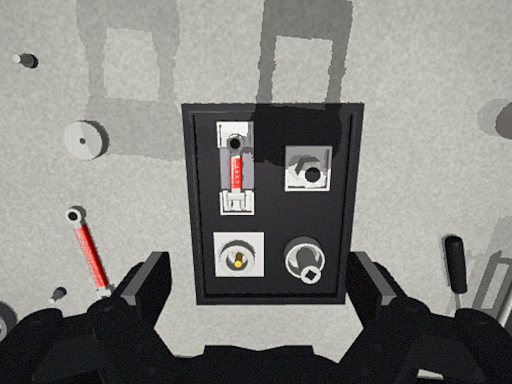

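View pics/s18.png

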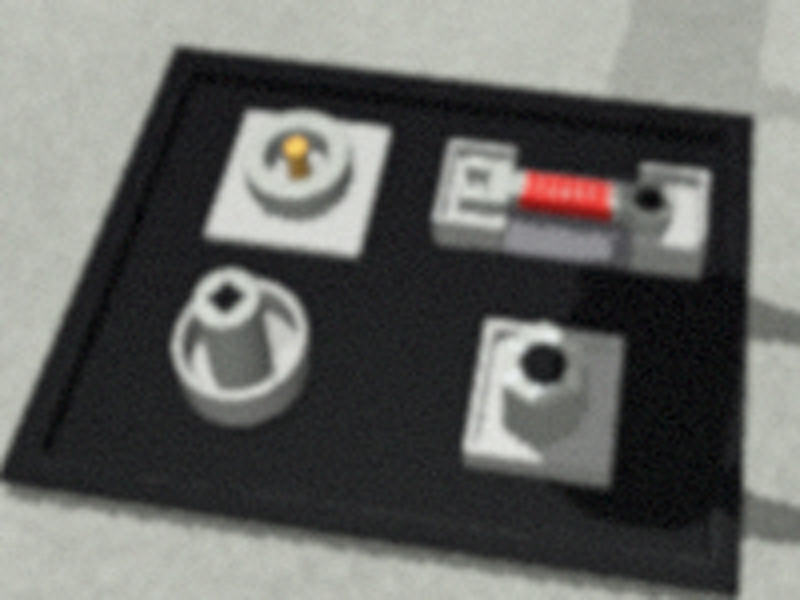

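View pics/sc18.png

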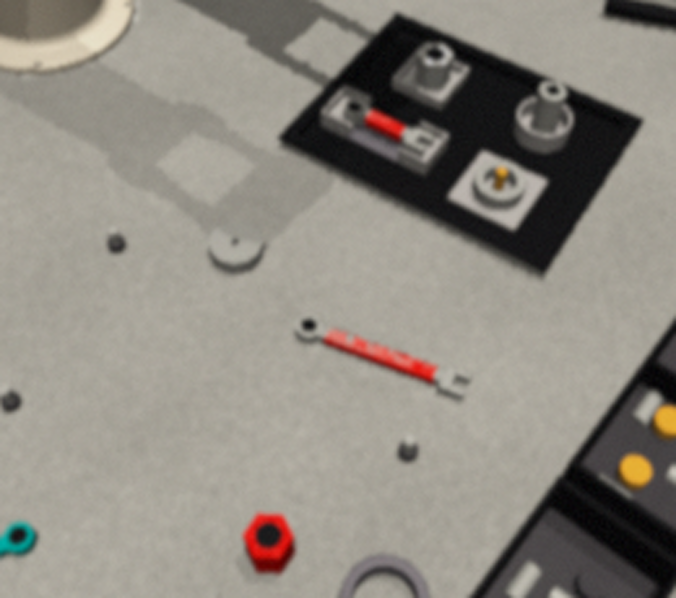

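All four parts look seated, but the spanner may sit a bit toward its jaw end, so I'll measure it.

```bash
python3 - <<'E'
from h import *
import pickle
s,im=pickle.load(open("pics/w18.pkl","rb")); C=cam("wrist",s)
b,g,r=[im[:,:,i].astype(int) for i in range(3)]
m=((r>90)&(r>1.6*g)&(r>1.6*b)).astype(np.uint8)
cs,_=cv2.findContours(m,0,2)
for c in cs:
    if cv2.contourArea(c)>80:
        (u,v),wh,a=cv2.minAreaRect(c); print((u,v),wh,a,ray(C,(u,v),.031).round(4))
def P(u,v,z):return ray(C,(u,v),z)
cr=(P(217,122,.027)+P(254,122,.027)+P(254,215,.027)+P(221,215,.027))/4
print("cradle",cr.round(4),"ringhead",P(235,143,.031).round(4))
print("post top",P(239,264,.04).round(4),"ring",P(238,257,.03).round(4))
print("narrow",P(88,140,.02).round(4))
print("nut",P(312.5,174,.049).round(4),"bin",(P(285,146,.02)+P(331,146,.02)+P(331,191,.02)+P(287,191,.02)).round(4)/4)
print("sock",P(311,275,.07).round(4),"cup",P(305,258,.032).round(4))
crop(im,190,100,360,300,3,"pics/c11.png")
E
```

```text
(91.43151092529297, 256.15069580078125) (65.42601776123047, 12.172282218933105) 69.44395446777344 [ 0.6116 -0.1062  0.031 ]
(235.5, 172.0) (11.0, 32.0) 0.0 [0.4536 0.1061 0.031 ]
cradle [0.4524 0.1072 0.027 ] ringhead [0.4126 0.1019 0.031 ]
post top [0.5955 0.1244 0.04  ] ring [0.5891 0.1217 0.03  ]
narrow [ 0.4324 -0.1069  0.02  ]
nut [0.4409 0.2124 0.049 ] bin [0.440125 0.211525 0.02    ]
sock [0.5849 0.2301 0.07  ] cup [0.5786 0.2261 0.032 ]
```

View pics/c11.png

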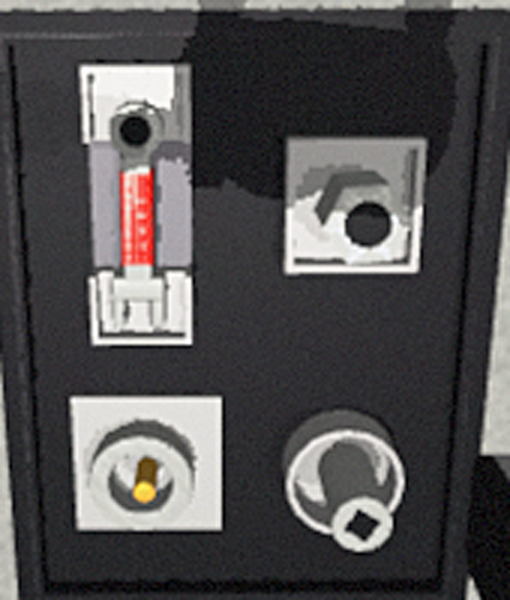

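Checked: the spanner is within about 2 mm of the cradle centre with a head in each saddle, and the nut, socket and ring are all in their nests. The gripper is open and well clear, so I'm handing in.

```bash
python3 -c "
from cell import bot
print(bot.finish_job())"
```

```text
the job is handed in; nothing more can be done
None
```

The kit is made up and handed in at about 28.5 s of the 99 s allowed. The wide ring is over the post, the socket is in the cup, the nut is in the bin and the short spanner is in the cradle. Everything is released, with the gripper open about 0.3 m above the bench.

**Last checks (wrist, side and scene views):**
- **Seating:** all four parts look flat or upright in their nests.
- **Spanner:** its centre is about 2 mm from the cradle centre, with a head in each saddle.
- **Nut:** it is about 1 mm from the bin centre.
- **Socket:** its top lies about 1 mm from the cup centre I used for placing.
- **Ring:** just before release it lined up with the post to about 1 mm.
- **Left alone:** I never gripped or approached the narrow ring, the long spanner or the coloured look-alikes. They look undisturbed.

**Readings that disagreed:**
- **Scene and side cameras:** their first positions differed by 10–20 mm, probably from lens distortion, so I worked from centred wrist views instead.
- **Final wrist picture:** readings away from its centre differed from the earlier ones. The narrow ring came out about 13 mm off. The long spanner was also off, by up to 25 mm against the rough first readings. The cup was about 6 mm off, and the ring read about 7 mm from the post. I put these down to lens distortion and hand-picked pixels, because nothing came near the narrow ring or long spanner.
- **Tray size:** the outline measured about 327 × 251 mm against the stated 310 × 235 mm, while the spacing between nests came out right to about 3 mm.

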